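Unlock and pop open the desk power box

ROBOT

A 7-joint arm with a two-finger parallel gripper is mounted at the origin on the work surface. World frame = base frame: x ahead of the robot, y to its left, z up, the work surface at z = 0. Lengths are in mm, angles in rad, forces in N, time in s.
With the tool pointing down it reaches from about 400 to 875 mm from the base axis. Payload 6.5 kg.
Tool frame: the origin (TCP) lies midway between the tips of the shut fingers; the grasp point (between the pads) lies env.grasp_offset behind it (env.grasp_offset is the distance from the TCP to the grasp point, in mm); z points along the fingers, y is the line along which they close (so a half turn about z gives the same grasp; the last joint's range is limited). The gripper opens to 88 mm and grips with 3 to 60 N. Pads are 18 mm wide; open, the fingers measure 123 mm over their backs; the gripper's body (75 mm by 187 mm) begins 45 mm behind the grasp point.
Start: joints at [1.271, 0.536, -0.004, 1.538, 0.003, 1.067, -0.071], TCP at [150.586, -632.309, 238.716] pointing down, gripper open.
Joint ranges: [-2.7, 2.7], [-0.37, 2.16], [-1.27, 1.26], [0.24, 2.4], [-1.31, 4.45], [0.19, 1.91], [-2.76, 2.76]. Speed limits (rad/s): [2.39, 2.39, 3.14, 3.14, 3.14, 3.14, 3.14].

INTERFACE

Orientations are given as a unit quaternion [w, x, y, z].
In Python, from rig import env gives the robot as it stands.
- The arm moves only by the tool carry_out, never from a script. Its arguments are lists of equal length, an entry for each row: "travel": the shift along the tool's x, y, z in units of 40 mm (1.0 is 40 mm), a list of three; "rot": the turn, a rotation vector about the tool's x, y, z in units of 8 degrees (1.0 is 8 degrees), a list of three; "jaw": the opening, from 0 (shut) to 1 (fully open). A call has exactly 10 rows; each row shifts and turns the commanded pose from where the row before left it, along the tool's axes as they then stand; what a row does not reach is not made up. A row lasts 1/8 s, in which the tool goes at most 62.5 mm and 10.7 degrees, less where a joint would pass 70% of its speed; a pose out of reach is approached as far as the arm can. A call is refused whole if a number of a shift passes 1 or a number of a turn 1, either way. A call with a gripper value outside its range is refused whole. The fingers move at their own pace and stop on an object; the grip force is fixed at half the most. Time passes only in rows, so rows that do not move let the fingers close, or fill a call up. It gives the time, the measured TCP pose, the force, the opening and the grip force at its end, in the units of the state.
- env.get_obs(): the state, without advancing time (a new reading comes with each control period).
- env.snapshot(name): name is "scene" or "side" or "wrist"; returns a dict with "image" (400x640x3 uint8, red, green, blue), "fx", "fy", "cx", "cy" (pixels), "k1" (the pictures are not rectified: a ray, as slopes to the right and down, at radius r is drawn at 1 + k1 r^2 times it, then the intrinsics apply), "world_from_camera" (4x4, takes a point from camera to world coordinates); the wrist camera has in their place "hand_eye" (4x4, takes a point from camera to tool coordinates, whose origin is the TCP and whose axes are the flange's). Camera axes: x right, y down, z forward; pixel columns grow to the right and rows downward; lengths in mm; the calibration is good to about 2 mm. A picture is of the moment at which its call begins: read the wrist's pose just before it. There is no depth.
- env.sign_off(): hands the job in; it is judged then, once.
The state is a dict: "clock": time; "joint_positions": joint angles; "dq": joint speeds; "joint_torque": joint torques, N m; "ee_pos": TCP position; "orientation": TCP orientation; "force": force on the tool from outside, world axes, zero at the start; "torque": the same for the moment, N m; "finger_gap": finger opening in mm; "finger_force": force on a finger pad.
Only numpy, scipy, OpenCV 4.12 (cv2) and the standard library are available. Lean on these libraries where they do the work, as an engineer would, in place of code of your own. Each camera call takes 0.05 s, during which the arm holds its last target. There are 200 camera calls.

TASK

I need to plug my laptop in, so please open the power box on the desk: slide its orange lock tab all the way aside to its stop, clear of the green release button, then press the button so that the lid springs fully open. Leave the lid standing open and the button free, with the tab still aside, and do not knock or shift the flask, the drink bottle or the tin that stand around it.

Things in the scene. Friction and masses are not known exactly. Their poses are not given: they have to be found in the camera images.
- power_box: Desk power box fixed to the desk, black with aluminium lid, 160 (x) x 260 (y) x 70 mm high. Origin: centre of its underside; z up, x from its front strip (towards the robot) to the lid's hinge, y along its length. Top level at 70 mm: a fixed front strip (x -80 to -22 mm) carries lock tab and button, with a 6 mm high end stop at y +53 mm; behind it, flush, the lid (x -21 to 75 mm, 252 mm long).
- tab_ridge (a point): Centre of the orange tab's upright thumb ridge: 10 mm thick (box y), 30 mm wide (box x), top 8 mm above, foot 8 mm below this point, on the tab's 36 mm wide plate (top 83.5 mm above the desk) reaching 10 mm to +y and 40 mm to -y of it, over the button while locked. Pinch it across the 10 mm, or push its side. Moves with the tab; at tab 0 it is at x -51, y -6, z 90.5 mm in the box's frame.
- lock_tab (a joint): How far the tab has been slid along the box's +y, in m: 0 locked (over the button), 0.042 fully aside at its end stop. About 2.5 N of friction; it stays where it is left. Up to about 0.025 a bolt under it keeps the button from going down; from 0.028 the button is wholly uncovered. It starts between 0 and 0.007.
- button_top (a point): Centre of the top face of the green release button, 26 (x) x 24 mm (y), top 78 mm above the desk and 8 mm proud of the strip, at x -51, y -30 mm in the box's frame; hidden under the tab while locked. Moves down with the button. With the tab fully aside, the tab's plate (13.5 mm high above the strip) ends 26 mm from this point on the +y side.
- release_button (a joint): How far the release button is pressed straight down, in m: 0 up, 0.006 fully down. A spring pushes it back: 1.5 N at the start of its travel, 4.5 N fully down. It frees the lid's latch at about 0.004.
- lid (a joint): Opening of the lid in rad about its hinge along the box's rear top edge (x +74.5 mm, 64 mm above the desk): 0 shut and latched, 1.5 fully open, nearly upright. Once unlatched, a damped spring swings it open in about 2 s and holds it; its front edge rises and moves away from the button. While latched it cannot be lifted.
- flask: Bystander: dark green vacuum flask with steel cap standing upright, 68 mm diameter, 178 mm tall. Origin: centre of its underside.
- drink: Bystander: clear drink bottle with red cap standing upright, 62 mm diameter, 185 mm tall. Origin: centre of its underside.
- tin: Bystander: open dark red tin of odds and ends, 80 x 120 mm, 50 mm high. Origin: centre of its underside.

How it is judged:
By the outcome, as a careful person would: the job done as asked, in the order asked, and still so for the second after the job is handed in, with the robot touching nothing.
It also fails if it takes over 38 s, if anything falls off the work surface, if the arm or the gripper's body presses on something with over 40 N, if the wrist force passes 120 N, or if a joint passes its speed limit or range.

## Working session

There is one attempt and no reset: what is moved stays moved. The work goes in short steps, Python scripts to look and compute and a tool call to move; the robot and the scene stay as the last step left them, time stands still between calls to the robot, and variables do not carry over. Pictures are saved under pics/ and viewed, at most 10 in all, crops included, and the job is handed in when it is done.

Besides the shell and the picture viewer there is one more tool, called after "Emit:" as name(argument=value, ...), one argument or row to a line, values as JSON. carry_out: Moves the arm, as the interface text tells. Its arguments: {"type":"object","properties":{"travel":{"type":"array","items":{"type":"array","items":{"type":"number"}}},"rot":{"type":"array","items":{"type":"array","items":{"type":"number"}}},"jaw":{"type":"array","items":{"type":"number"}}},"required":["travel","rot","jaw"]}

```bash
mkdir -p pics
cat > h.py <<'E'
import numpy as np, cv2
from scipy.spatial.transform import Rotation as R
from rig import env
def snap(n,name=None):
    o=env.get_obs(); s=env.snapshot(n)
    if 'hand_eye' in s:
        q=o['orientation']; T=np.eye(4); T[:3,:3]=R.from_quat([q[1],q[2],q[3],q[0]]).as_matrix(); T[:3,3]=o['ee_pos']
        s['world_from_camera']=T@np.array(s['hand_eye'])
    if name: cv2.imwrite('pics/'+name,s['image'][:,:,::-1])
    return s
def ray(s,u,v):
    d=np.array([(u-s['cx'])/s['fx'],(v-s['cy'])/s['fy']]); x=d.copy()
    for _ in range(30): x=d/(1+s['k1']*(x@x))
    T=np.array(s['world_from_camera']); return T[:3,3],T[:3,:3]@np.array([x[0],x[1],1])
def plane(s,u,v,z):
    c,d=ray(s,u,v); return c+d*(z-c[2])/d[2]
def tri(obs):
    A=np.zeros((3,3));b=np.zeros(3);L=[]
    for s,u,v in obs:
        c,d=ray(s,u,v); d=d/np.linalg.norm(d); P=np.eye(3)-np.outer(d,d); A+=P;b+=P@c;L.append((c,P))
    x=np.linalg.solve(A,b); return x,[np.linalg.norm(P@(x-c)) for c,P in L]
E
python3 - <<'E'
from h import *
print(env.get_obs(), env.grasp_offset)
ims=[snap(n)for n in("scene","side","wrist")]
for s,n in zip(ims,("scene","side","wrist")):
    cv2.imwrite(f'pics/{n}0.png',s['image'][:,:,::-1])
    print(n,np.round(s['world_from_camera'],3).tolist(),s['fx'],s['k1'])
E
```

```text
{'clock': 0.0, 'joint_positions': array([ 1.27081515,  0.53718541, -0.00443899,  1.53883843,  0.00262327,
        1.06730494, -0.07122356]), 'dq': array([ 0.000424  , -0.00110539, -0.00057392, -0.00156839,  0.00086899,
        0.00083865, -0.0010404 ]), 'joint_torque': array([-1.52123753e-04, -5.70983827e+01,  9.90985930e-01, -2.51607496e+01,
       -5.61772368e-02,  1.78259681e-02,  1.41035384e-04]), 'ee_pos': array([ 150.4148246 , -631.73508489,  237.84014312]), 'orientation': array([-8.47667195e-04,  9.93172207e-01,  1.16654271e-01, -1.73621480e-04]), 'force': array([-0.47313489, -0.43633833,  0.41187128]), 'torque': array([-0.02031322,  0.04145928, -0.05540238]), 'finger_force': 0.0, 'finger_gap': 87.90551649235918} 18.700000000000003
scene [[-0.11, 0.636, -0.764, 1610.052], [0.994, 0.074, -0.082, 166.496], [0.005, -0.768, -0.641, 931.504], [0.0, 0.0, 0.0, 1.0]] 498.3100239353157 0.01607580489465023
side [[-0.976, -0.147, 0.162, 432.771], [-0.218, 0.606, -0.765, 850.521], [0.014, -0.782, -0.623, 732.945], [0.0, 0.0, 0.0, 1.0]] 468.93178622059827 -0.1391918585704512
wrist [[0.232, -0.921, -0.314, 232.913], [-0.973, -0.22, -0.075, -611.486], [-0.0, 0.323, -0.946, 383.796], [0.0, 0.0, 0.0, 1.0]] 302.9476569175949 -0.04630533494226161
```

View pics/scene0.png

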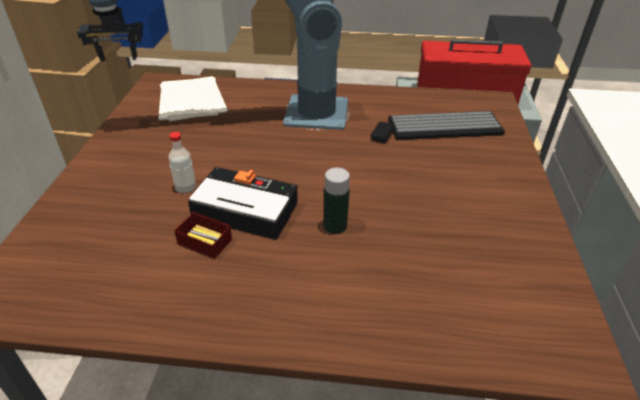

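View pics/side0.png

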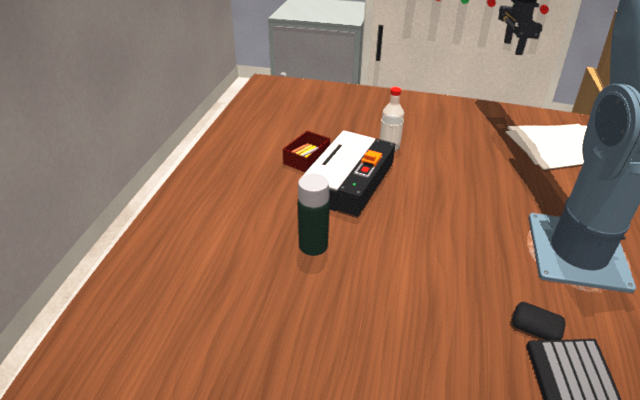

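The scene view shows the box at about (243,200), the orange tab at (245,177) and a red mark at (262,183). The bottle is at (182,168), the flask at (336,200) and the tin at (203,235). In the side view the tab is at (372,158) and the flask at (313,215). Next I'll enlarge both.

Run:
```python
import cv2,numpy as np
a=cv2.imread('pics/scene0.png')[155:245,165:365]; b=cv2.imread('pics/side0.png')[80:260,280:420]
a=cv2.resize(a,None,fx=4,fy=4,interpolation=cv2.INTER_CUBIC)[:,:800]; cv2.imwrite('pics/sc1.png',a)
b=cv2.resize(b[40:140],None,fx=5,fy=5,interpolation=cv2.INTER_CUBIC); cv2.imwrite('pics/si1.png',b)
```

```text
(no output)
```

View pics/sc1.png

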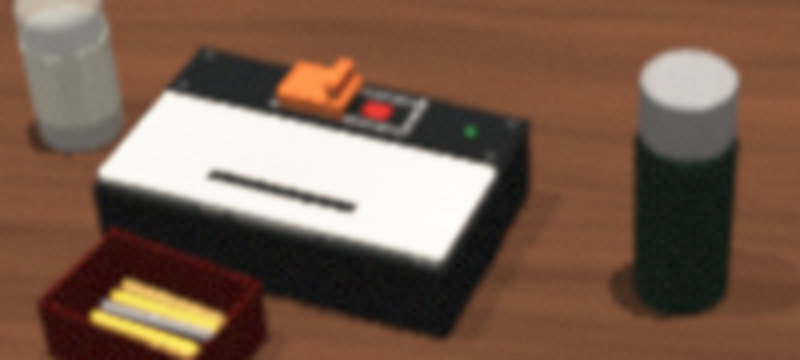

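View pics/si1.png

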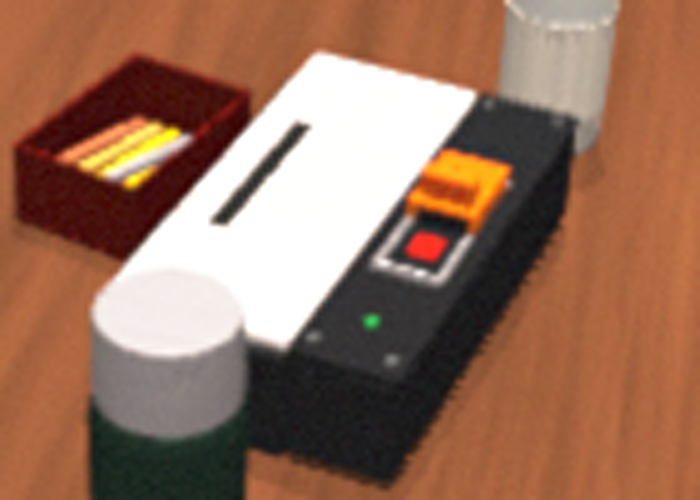

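Both crops show the tab plate, the ridge on its +y end, the red mark, the stop frame, the strip corners and the lid corners clearly. I'll triangulate the shared corners.

Run:
```python
from h import *
sc=snap('scene');si=snap('side')
P=lambda x,y:(165+(x-1.5)/4,155+(y-1.5)/4)
Q=lambda x,y:(280+(x-2)/5,120+(y-2)/5)
pts={'front y-':((205,48),(578,120)),'front y+':((530,122),(405,380)),'lidfront y-':((171,92),(476,92)),'lidfront y+':((497,165),(290,352)),'lidrear y-':((98,180),(320,52)),
'red':((377,111),(427,246)),'led':((470,132),(372,321))}
for k,(a,b) in pts.items():
    x,r=tri([(sc,*P(*a)),(si,*Q(*b))]); print(k,x.round(1),np.round(r,1), plane(sc,*P(*a),70).round(1), plane(si,*Q(*b),70).round(1))
F=[tri([(sc,*P(*a)),(si,*Q(*b))])[0] for a,b in list(pts.values())[:5]]
M=np.array([[-80,-130],[-80,130],[-21,-126],[-21,126],[75,-126]],float)
W=np.array(F)[:,:2]; A,B=M-M.mean(0),W-W.mean(0)
th=np.arctan2((A[:,0]*B[:,1]-A[:,1]*B[:,0]).sum(),(A*B).sum()); Rm=np.array([[np.cos(th),-np.sin(th)],[np.sin(th),np.cos(th)]])
t=W.mean(0)-Rm@M.mean(0); print('yaw',th,np.degrees(th),'t',t,'res',(W-(M@Rm.T+t)).round(1).tolist())
w=lambda x,y:Rm@[x,y]+t
for n,p in dict(ridge0=(-51,-6),ridge42=(-51,36),button=(-51,-30)).items(): print(n,w(*p).round(1))
# ridge top centre: scene crop corners of top edge / side
for n,s,z,pt in(('sc',sc,98.5,P(341,70)),('si',si,98.5,Q(452,178))):
    p=plane(s,*pt,z); print('ridge',n,p.round(1),(Rm.T@(p[:2]-t)).round(1))
for n,s,z,pt in(('flask top sc',sc,178,P(689,78)),('flask top si',si,178,Q(168,312))):
    p=plane(s,*pt,z); print(n,p.round(1),(Rm.T@(p[:2]-t)).round(1))
for n,s,z,pt in(('drinkcap sc',sc,185,(176,135)),('drinkcap si',si,185,(396,90))):
    p=plane(s,*pt,z); print(n,p.round(1),(Rm.T@(p[:2]-t)).round(1))
```

```text
front y- [ 465.6 -245.3   67.2] [0.3 0.3] [ 469.7 -243.7   70. ] [ 465.4 -241.1   70. ]
front y+ [522.2   2.1  66.3] [1.2 1.2] [528.6   3.7  70. ] [521.3   5.1  70. ]
lidfront y- [ 523.  -254.6   70. ] [0.9 0.9] [ 524.1 -253.9   70. ] [ 522.7 -256.2   70. ]
lidfront y+ [576.7 -11.2  66.5] [2.4 2.4] [577.9 -12.2  70. ] [576.7  -3.1  70. ]
lidrear y- [ 615.3 -281.    65. ] [2.8 2.8] [ 624.7 -275.9   70. ] [ 613.3 -277.5   70. ]
red [ 527.4 -105.    69.1] [0.1 0.1] [ 528.7 -104.7   70. ] [ 527.3 -103.9   70. ]
led [543.7 -36.4  69.5] [0.2 0.2] [544.5 -36.1  70. ] [543.5 -36.   70. ]
yaw -0.22483565629261434 -12.88213418962079 t [ 570.95786676 -139.10161185] res [[1.6, 2.7], [0.3, -3.4], [0.6, 2.6], [-1.9, 0.4], [-0.7, -2.4]]
ridge0 [ 519.9 -133.6]
ridge42 [529.3 -92.6]
button [ 514.6 -157. ]
ridge sc [ 521.7 -129.6   98.5] [-50.1  -1.7]
ridge si [ 519.8 -124.1   98.5] [-53.2   3.2]
flask top sc [608.3 117.2 178. ] [-20.7 258.1]
flask top si [605.4 121.8 178. ] [-24.6 262. ]
drinkcap sc [ 490.9 -335.9  185. ] [ -34.1 -209.7]
drinkcap si [ 483.5 -328.1  185. ] [ -43.2 -203.7]
```

Emit:
carry_out(
  travel=[
    [0, 0, 0],
    [0, 0, 0],
    [0, 0, 0],
    [0, 0, 0],
    [0.42, -0.9, 0],
    [0.42, -0.9, 0],
    [0.42, -0.9, 0],
    [0.42, -0.9, 0],
    [0.42, -0.9, 0],
    [0.42, -0.9, 0],
  ],
  rot=[
    [0, 0, 0.82],
    [0, 0, 0.82],
    [0, 0, 0.82],
    [0, 0, 0.82],
    [0, 0, 0],
    [0, 0, 0],
    [0, 0, 0],
    [0, 0, 0],
    [0, 0, 0],
    [0, 0, 0],
  ],
  jaw=[0, 0, 0, 0, 0, 0, 0, 0, 0, 0],
)

```text
clock: 1.5
ee_pos: [297.6, -443.0, 238.8]
orientation: [0.0, 0.994, -0.112, 0.0]
force: [0.6, 0.1, -0.3]
finger_gap: 0.4
finger_force: 0.0
```

Emit:
carry_out(
  travel=[
    [0.42, -0.9, 0],
    [0.42, -0.9, 0],
    [0.42, -0.9, 0],
    [0.42, -0.9, 0],
    [0.42, -0.9, 0],
    [0.42, -0.9, 0],
    [0.42, -0.9, 0],
    [0.42, -0.9, 0],
    [0.42, -0.9, 0],
    [0, 0, 0],
  ],
  rot=[
    [0, 0, 0],
    [0, 0, 0],
    [0, 0, 0],
    [0, 0, 0],
    [0, 0, 0],
    [0, 0, 0],
    [0, 0, 0],
    [0, 0, 0],
    [0, 0, 0],
    [0, 0, 0],
  ],
  jaw=[0, 0, 0, 0, 0, 0, 0, 0, 0, 0],
)

```text
clock: 2.75
ee_pos: [518.1, -158.4, 238.7]
orientation: [-0.001, 0.994, -0.109, 0.0]
force: [-0.1, -0.6, 0.4]
finger_gap: 0.5
finger_force: 0.0
```

Run:
```python
from h import *
s=snap('wrist','w1.png'); o=env.get_obs(); print(o['ee_pos'],o['orientation'],o['clock'])
```

```text
[ 516.7917634  -160.59814263  238.59105118] [-1.65788785e-04  9.93880265e-01 -1.10462609e-01 -6.07719407e-05] 2.8
```

View pics/w1.png

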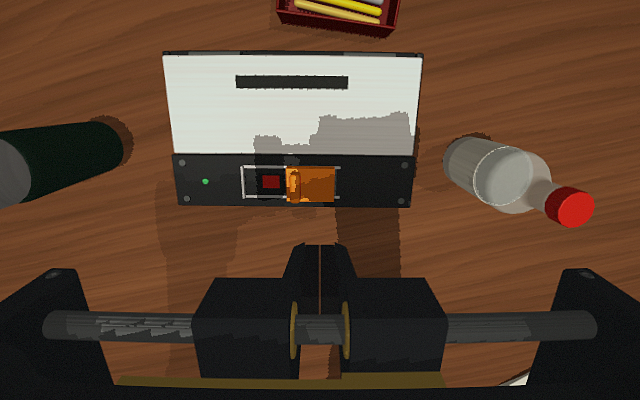

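The wrist view has the box square in the image. Its lid runs x 163–422, the strip's front edge is at row ~206, and the strip's ends are at columns ~178 and ~410. The ridge is at (293,184) and the plate reaches to x≈335. Next I'll fix the box pose and ridge from this view.

Run:
```python
from h import *
s=snap('wrist'); sc=snap('scene'); si=snap('side'); im=s['image']
hsv=cv2.cvtColor(im,cv2.COLOR_RGB2HSV)
o=((hsv[...,0]>5)&(hsv[...,0]<22)&(hsv[...,1]>190)&(hsv[...,2]>90)); o[:160]=0;o[210:]=0;o[:,:270]=0;o[:,345:]=0
ys,xs=np.nonzero(o); print('orange',xs.min(),xs.max(),ys.min(),ys.max())
g=im[175:195,280:340].astype(int).sum(2).mean(0); print(g.round().astype(int).tolist())
P=lambda x,y:(165+(x-1.5)/4,155+(y-1.5)/4); Q=lambda x,y:(280+(x-2)/5,120+(y-2)/5)
for n,p in dict(fy_p=(179,206),fy_m=(411,207),ly_p=(174,155),ly_m=(415,153),lr_p=(163,54),lr_m=(422,54)).items(): print(n,plane(s,*p,70).round(1))
print('red',tri([(s,271,182),(sc,*P(377,111)),(si,*Q(427,246))]))
print('led',tri([(s,205,181),(sc,*P(470,132)),(si,*Q(372,321))]))
print('ridge tri',tri([(s,293,184),(sc,*P(341,70)),(si,*Q(452,178))]))
print('ridge pl',plane(s,293,184,98.5),'plate -y end',plane(s,335,184,83.5))
```

```text
orange 283 331 165 202
[52, 39, 36, 154, 337, 306, 294, 254, 324, 357, 347, 350, 356, 361, 320, 210, 188, 144, 206, 219, 214, 210, 212, 214, 212, 207, 209, 216, 215, 209, 200, 201, 202, 202, 198, 198, 200, 200, 201, 194, 203, 202, 201, 199, 199, 199, 200, 194, 191, 190, 194, 192, 108, 97, 44, 67, 70, 68, 68, 72]
fy_p [521.8  -0.7  70. ]
fy_m [ 463.9 -252.5   70. ]
ly_p [577.  -16.2  70. ]
ly_m [ 523.1 -264.2   70. ]
lr_p [672.1 -40.8  70. ]
lr_m [ 616.7 -283.1   70. ]
red (array([ 526.2362463 , -106.74534429,   67.88251396]), [np.float64(1.754076519459475), np.float64(1.4108314880709445), np.float64(1.3342716843396962)])
led (array([542.9279092 , -37.44669687,  68.57369959]), [np.float64(1.1223011504197178), np.float64(1.0204273210850305), np.float64(0.8634012123358844)])
ridge tri (array([ 521.34215054, -132.2196709 ,   94.50590107]), [np.float64(4.067224404440719), np.float64(3.5682811059633424), np.float64(1.3996709429763645)])
ridge pl [ 525.67710318 -135.47213635   98.5       ] plate -y end [ 512.28835406 -175.51223908   83.5       ]
```

Emit:
carry_out(
  travel=[
    [-0.04, 0.1, 0.6],
    [0, 0, 0.6],
    [0, 0, 0.6],
    [0, 0, 0.6],
    [0, 0, 0.6],
    [0, 0, 0.4],
    [0, 0, 0.2],
    [0, 0, 0.1],
    [0, 0, 0],
    [0, 0, 0],
  ],
  rot=[
    [0, 0, 0],
    [0, 0, 0],
    [0, 0, 0],
    [0, 0, 0],
    [0, 0, 0],
    [0, 0, 0],
    [0, 0, 0],
    [0, 0, 0],
    [0, 0, 0],
    [0, 0, 0],
  ],
  jaw=[0, 0, 0, 0, 0, 0, 0, 0, 0, 0],
)

```text
clock: 4.2
ee_pos: [514.3, -165.5, 91.3]
orientation: [0.0, 0.994, -0.112, 0.001]
force: [0.4, -0.4, -0.1]
finger_gap: 0.5
finger_force: 0.0
```

Run:
```python
from h import *
s=snap('wrist','w2.png'); a=np.mean([env.get_obs()['ee_pos'] for _ in range(20)],0);print(a)
```

```text
[ 514.28074539 -165.47578413   91.24620411]
```

View pics/w2.png

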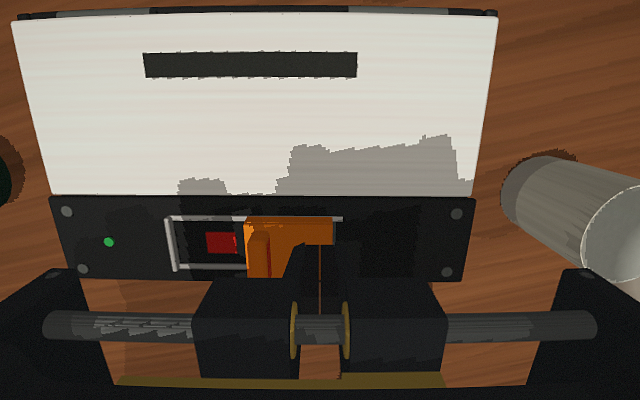

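The tips sit over the plate at about (320,245), and the ridge is clear of them on the left at x 250–270. I'll lower 3 mm and push along box +y.

Emit:
carry_out(
  travel=[
    [0, 0, 0.07],
    [0, -0.1, 0],
    [0, -0.12, 0],
    [0, -0.12, 0],
    [0, -0.12, 0],
    [0, -0.12, 0],
    [0, -0.12, 0],
    [0, -0.12, 0],
    [0, -0.12, 0],
    [0, -0.1, 0],
  ],
  rot=[
    [0, 0, 0],
    [0, 0, 0],
    [0, 0, 0],
    [0, 0, 0],
    [0, 0, 0],
    [0, 0, 0],
    [0, 0, 0],
    [0, 0, 0],
    [0, 0, 0],
    [0, 0, 0],
  ],
  jaw=[0, 0, 0, 0, 0, 0, 0, 0, 0, 0],
)

```text
clock: 5.5
ee_pos: [523.3, -124.5, 88.0]
orientation: [0.0, 0.994, -0.112, 0.0]
force: [0.7, -3.3, 0.1]
finger_gap: 0.4
finger_force: 1.3
```

Emit:
carry_out(
  travel=[
    [0, -0.1, 0],
    [0, -0.05, 0],
    [0, -0.05, 0],
    [0, -0.03, 0],
    [0, -0.03, 0],
    [0, -0.03, 0],
    [0, -0.03, 0],
    [0, -0.03, 0],
    [0, -0.03, 0],
    [0, 0, 0],
  ],
  rot=[
    [0, 0, 0],
    [0, 0, 0],
    [0, 0, 0],
    [0, 0, 0],
    [0, 0, 0],
    [0, 0, 0],
    [0, 0, 0],
    [0, 0, 0],
    [0, 0, 0],
    [0, 0, 0],
  ],
  jaw=[0, 0, 0, 0, 0, 0, 0, 0, 0, 0],
)

```text
clock: 6.75
ee_pos: [525.9, -113.2, 88.0]
orientation: [0.002, 0.994, -0.113, -0.0]
force: [-0.0, -10.2, 0.8]
finger_gap: 0.3
finger_force: 5.0
```

Run:
```python
from h import *
s=snap('wrist','w3.png'); O=[env.get_obs() for _ in range(20)]
print(np.mean([o['ee_pos'] for o in O],0),np.mean([o['force'] for o in O],0))
```

```text
[ 525.90156865 -113.15923526   87.97769889] [  0.21673266 -10.79236249   1.15156761]
```

View pics/w3.png

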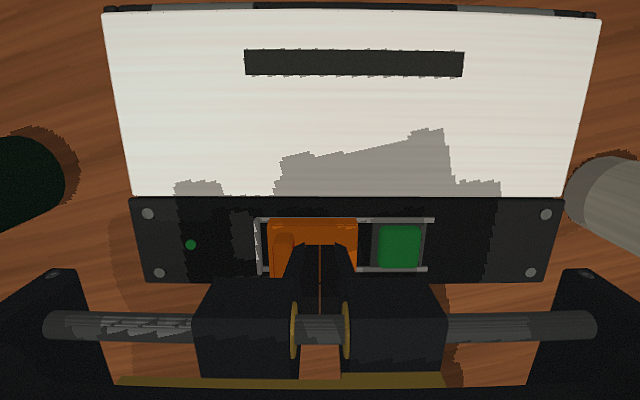

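The button (green) is uncovered at (399,247), and the tab lies against the end stop on the left (x≈267). The force of 10.8 N agrees. I'll press a little further to confirm, then locate the button.

Emit:
carry_out(
  travel=[
    [0, -0.04, 0],
    [0, -0.03, 0],
    [0, 0, 0],
    [0, 0, 0],
    [0, 0, 0],
    [0, 0, 0],
    [0, 0, 0],
    [0, 0, 0],
    [0, 0, 0],
    [0, 0, 0],
  ],
  rot=[
    [0, 0, 0],
    [0, 0, 0],
    [0, 0, 0],
    [0, 0, 0],
    [0, 0, 0],
    [0, 0, 0],
    [0, 0, 0],
    [0, 0, 0],
    [0, 0, 0],
    [0, 0, 0],
  ],
  jaw=[0, 0, 0, 0, 0, 0, 0, 0, 0, 0],
)

```text
clock: 8.05
ee_pos: [525.9, -112.9, 88.0]
orientation: [0.003, 0.993, -0.114, -0.0]
force: [-2.1, -15.9, 1.8]
finger_gap: 0.4
finger_force: 7.9
```

Run:
```python
from h import *
s=snap('wrist'); sc=snap('scene'); O=[env.get_obs() for _ in range(20)]
e=np.mean([o['ee_pos'] for o in O],0); print(e,np.mean([o['force'] for o in O],0))
def green(s,x0,x1,y0,y1):
    h=cv2.cvtColor(s['image'],cv2.COLOR_RGB2HSV); m=((h[...,0]>45)&(h[...,0]<80)&(h[...,1]>120)&(h[...,2]>50)).astype(np.uint8)
    m[:y0]=0;m[y1:]=0;m[:,:x0]=0;m[:,x1:]=0
    n,l,st,c=cv2.connectedComponentsWithStats(m); i=1+st[1:,4].argmax(); print(st[i],c[i]); return c[i]
a=green(s,340,460,200,290); b=green(sc,190,300,155,230)
x,r=tri([(s,*a),(sc,*b)]); print('tri',x,r); p=plane(s,*a,78); print('plane',p,plane(sc,*b,78))
d=p-e; q=O[-1]['orientation']; print('tool mm',R.from_quat([q[1],q[2],q[3],q[0]]).inv().apply(d))
```

```text
[ 525.87751347 -112.89795924   88.00477657] [ -1.82644751 -16.02925269   0.40462425]
[ 378  225   44   43 1727] [398.7880718  245.95483497]
[236 174  11   7  56] [241.30357143 177.16071429]
tri [ 516.23301508 -157.77599992   74.183426  ] [np.float64(0.436544580644486), np.float64(0.4365445806445205)]
plane [ 518.55847139 -157.52560278   78.        ] [ 520.98593719 -155.91368351   78.        ]
tool mm [ 2.98071888 45.06514655 10.27318748]
```

Another 3 mm of command moved nothing and raised the force to 16 N, so the tab is at its stop. Next I'll back off, lift, and hover over the button.

Emit:
carry_out(
  travel=[
    [0, 0.2, 0],
    [0, 0.1, -0.1],
    [0, 0, -0.3],
    [0.03, 0.3, 0],
    [0, 0.4, 0],
    [0, 0.29, 0],
    [0, 0, 0.2],
    [0, 0, 0.1],
    [0, 0, 0],
    [0, 0, 0],
  ],
  rot=[
    [0, 0, 0],
    [0, 0, 0],
    [0, 0, 0],
    [0, 0, 0],
    [0, 0, 0],
    [0, 0, 0],
    [0, 0, 0],
    [0, 0, 0],
    [0, 0, 0],
    [0, 0, 0],
  ],
  jaw=[0, 0, 0, 0, 0, 0, 0, 0, 0, 0],
)

```text
clock: 9.4
ee_pos: [517.0, -157.4, 91.9]
orientation: [-0.0, 0.994, -0.111, -0.0]
force: [-0.0, 0.3, -0.4]
finger_gap: 0.6
finger_force: 0.0
```

Run:
```python
from h import *
s=snap('wrist','w4.png'); O=[env.get_obs() for _ in range(20)]
print(np.mean([o['ee_pos'] for o in O],0),np.mean([o['force'] for o in O],0))
```

```text
[ 516.99030693 -157.47672963   91.95555955] [0.39233922 0.21673391 0.47664895]
```

View pics/w4.png

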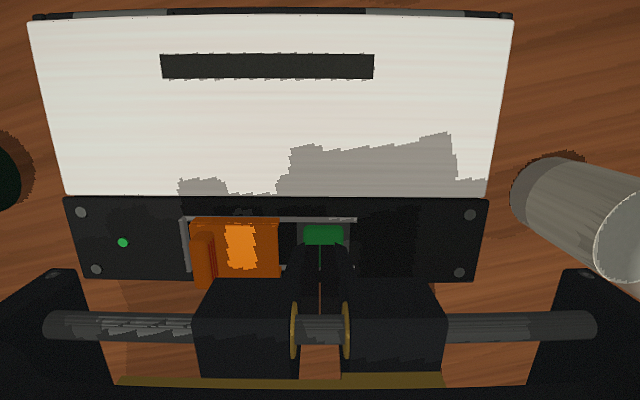

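The tips are centred over the button at (323,240), and the tab stays aside at x 190–280. I'll press to about z 73.

Emit:
carry_out(
  travel=[
    [0, 0, 0.2],
    [0, 0, 0.1],
    [0, 0, 0.06],
    [0, 0, 0.06],
    [0, 0, 0.06],
    [0, 0, 0],
    [0, 0, 0],
    [0, 0, 0],
    [0, 0, 0],
    [0, 0, 0],
  ],
  rot=[
    [0, 0, 0],
    [0, 0, 0],
    [0, 0, 0],
    [0, 0, 0],
    [0, 0, 0],
    [0, 0, 0],
    [0, 0, 0],
    [0, 0, 0],
    [0, 0, 0],
    [0, 0, 0],
  ],
  jaw=[0, 0, 0, 0, 0, 0, 0, 0, 0, 0],
)

```text
clock: 10.7
ee_pos: [516.8, -157.8, 72.7]
orientation: [-0.0, 0.994, -0.112, -0.0]
force: [-2.6, 1.7, 3.8]
finger_gap: 0.6
finger_force: 2.1
```

Run:
```python
from h import *
s=snap('wrist','w5.png'); sc=snap('side','s5.png'); O=[env.get_obs() for _ in range(20)]
print(np.mean([o['ee_pos'] for o in O],0),np.mean([o['force'] for o in O],0))
h=cv2.resize(s['image'],None,fx=.6,fy=.6);k=cv2.resize(sc['image'],None,fx=.6,fy=.6)
cv2.imwrite('pics/c5.png',np.hstack([h,k])[:,:,::-1][:, :800])
```

```text
[ 516.78818555 -157.86963168   72.69306439] [-3.24902031  0.94912021  4.80110462]
```

View pics/c5.png

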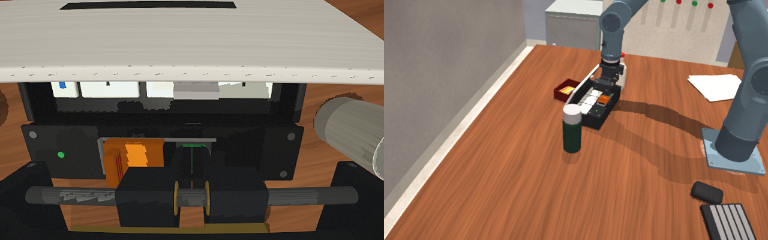

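The lid has sprung and is swinging up, and the button was pressed with 4.8 N. I'll lift clear and back off towards the robot.

Emit:
carry_out(
  travel=[
    [0, 0, -0.3],
    [0, 0, -0.6],
    [0, 0, -1],
    [0, 0, -1],
    [-0.5, 0, -0.8],
    [-0.8, 0, -0.4],
    [-0.5, 0, 0],
    [0, 0, 0],
    [0, 0, 0],
    [0, 0, 0],
  ],
  rot=[
    [0, 0, 0],
    [0, 0, 0],
    [0, 0, 0],
    [0, 0, 0],
    [0, 0, 0],
    [0, 0, 0],
    [0, 0, 0],
    [0, 0, 0],
    [0, 0, 0],
    [0, 0, 0],
  ],
  jaw=[0, 0, 0, 0, 0, 0, 0, 0, 0, 0],
)

```text
clock: 12.05
ee_pos: [447.5, -142.0, 236.6]
orientation: [-0.0, 0.994, -0.112, 0.0]
force: [0.9, -0.6, 0.4]
finger_gap: 0.5
finger_force: 0.0
```

Emit:
carry_out(
  travel=[
    [0, 0, 0],
    [0, 0, 0],
    [0, 0, 0],
    [0, 0, 0],
    [0, 0, 0],
    [0, 0, 0],
    [0, 0, 0],
    [0, 0, 0],
    [0, 0, 0],
    [0, 0, 0],
  ],
  rot=[
    [0, 0, 0],
    [0, 0, 0],
    [0, 0, 0],
    [0, 0, 0],
    [0, 0, 0],
    [0, 0, 0],
    [0, 0, 0],
    [0, 0, 0],
    [0, 0, 0],
    [0, 0, 0],
  ],
  jaw=[0, 0, 0, 0, 0, 0, 0, 0, 0, 0],
)

```text
clock: 13.3
ee_pos: [446.6, -141.8, 236.7]
orientation: [-0.0, 0.994, -0.112, -0.0]
force: [-0.6, 0.4, 0.1]
finger_gap: 0.3
finger_force: 0.0
```

Run:
```python
from h import *
s=snap('wrist'); sc=snap('side'); print(env.get_obs()['ee_pos'],env.get_obs()['force'])
k=cv2.resize(sc['image'][80:260,240:432],None,fx=2.083,fy=2.083)
h=cv2.resize(s['image'],(400,250)); h=np.vstack([h,np.zeros((k.shape[0]-250,400,3),np.uint8)])
cv2.imwrite('pics/c6.png',np.hstack([h,k])[:,:800,::-1])
```

```text
[ 446.60904816 -141.84195802  236.70439433] [ 0.07057528 -0.67059649 -0.18297715]
```

View pics/c6.png

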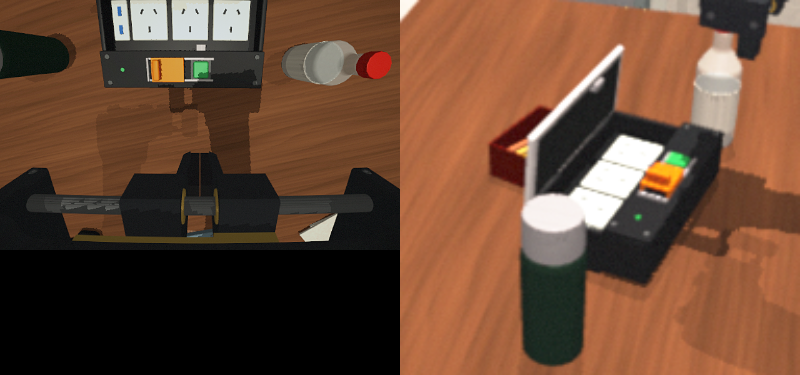

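The lid stands upright with the sockets exposed. The tab is aside at (165,70), the button is free at (201,70), and the bottle, flask and tin are undisturbed. I'll hand the job in.

```bash
python3 -c "
from rig import env
print(env.sign_off())"
```

```text
the job is handed in; nothing more can be done
None
```

The power box is open: the orange tab is at its end stop, the lid stands upright, the green button is free, the flask, bottle and tin look undisturbed in the last pictures, and the job was handed in at about 13 s.

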